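# Zero the torque tester and present the torque driver

## Task

Get the torque screwdriver ready for its check. First turn the zero knob on the torque tester until its pointer stands on the zero mark (the long thick mark of the dial), then draw the torque driver, the one with the long thick straight handle, out of its sloping sleeve, turn it upright with the bit pointing straight down and bring it over the tester's round socket. Finish while still holding it there in the air, still, the bit's tip centred over the socket and about three centimetres above it, touching nothing; leave the knob at zero and everything else on the bench where it is.

Things in the scene. Friction and masses are not known exactly. Their poses are not given: they have to be found in the camera images.
- tester: Dial torque tester, a fixed grey box 120 (its x) by 200 mm (its y), top face 55 mm above the bench. Origin under its centre, z up. On top: a white dial of radius 47 mm with the zero knob at (0, +48 mm) and the socket boss at (0, -55 mm). The dial's zero mark, longer and thicker than the other marks, lies on the +x side of the knob's axis.
- zero_knob (a joint): Angle of the zero knob about its vertical axis, rad, positive counter-clockwise seen from above; 0 with the pointer on the zero mark. Turns from -1.9 to 1.9 against light friction (0.05 N m) and stays where it is left. Starts 0.5 to 1.4 rad counter-clockwise from zero.
- knob_grip (a point): On the knob's axis, 24 mm above the tester's top. The aluminium grip bar around it, 46 mm along the point's x axis (towards the pointer, turning with the knob) by 12 mm wide, stands 11 to 34 mm above the tester's top on a black disc of radius 27 mm. Pointer: the black line on one half of the bar's top and the small black finger on the disc below that end.
- socket (a point): Centre of the upper face of the tester's socket boss: a steel disc of radius 19 mm, upper face 67 mm above the bench, with a round hole 14 mm wide and 10 mm deep in its middle. z up.
- stand: Fixed dark steel stand, base plate 150 x 180 x 10 mm, with two square sleeves 110 mm apart along its y, sloping: their mouths lean 35 degrees from vertical to the stand's -x (roughly towards the robot). Each sleeve is 115 mm long, 33 mm wide inside, 39 outside, mouth's centre at (-21, +-55, 120) mm from the origin, which lies on the bench 10 mm to -x of the plate's centre, z up.
- torque_driver: Torque screwdriver, 181 mm long, 0.15 to 0.29 kg, loose in either sleeve, leaning with it. Origin at the bit's tip, z from the tip along it to the handle's end. Steel shaft 6 to 12 mm thick up to 70 mm; straight round black handle 30 mm thick from 76 to 176 mm, aluminium ring at 120 to 130 mm. In the sleeve it shows from 115 mm on; it draws out along its axis. Mass centre 115 mm from the tip.
- plain_driver: The ordinary screwdriver in the other sleeve, to be left there: 146 mm long, handle 30 mm thick up to 116 mm and only 17 mm thick beyond. Origin at its tip, z along it to the handle's end.
- paste_jar: Small closed jar, 40 mm in diameter, 45 mm high, beyond the tester; leave alone. Origin under its centre.
- bit_case: Grey case of bits 40 x 90 x 22 mm, beyond the stand; leave alone. Origin under its centre.
- cleaner_bottle: Bottle 52 mm in diameter, 130 mm high; leave alone. Origin under its centre.
- board: Green circuit board 120 x 90 mm, 22 mm high with its parts; leave alone. Origin under its centre.
- wire_spool: Grey flanged spool, 60 mm in diameter, 40 mm high; leave alone. Origin under its centre.
- parts_tray: Grey open parts tray 100 x 140 x 25 mm; leave alone. Origin under its centre.
- brush: Small brush lying flat; leave alone.

How it is judged:
By the outcome, as a careful person would: the job done as asked, in the order asked, and still so for the second after the job is handed in, while the arm keeps its last pose, push and grip.
It also fails if it takes over 48 s, if anything falls off the work surface, if the arm or the gripper's body presses on something with over 40 N, if the wrist force passes 120 N, or if a joint passes its speed limit or range.

## Robot

A 6-joint arm with a two-finger parallel gripper is mounted at the origin on the work surface. World frame = base frame: x ahead of the robot, y to its left, z up, the work surface at z = 0. Lengths are in m, angles in rad, forces in N, time in s.
With the tool pointing down it reaches from about 0.3 to 0.775 m from the base axis. Payload 14.6 kg.
Tool frame: the origin (TCP) lies on the centre line of the jaws, within the pads' length; the fingertips stand 19 mm ahead of it and the grasp point (between the pads) is the TCP; y points along the fingers, x is the direction in which the jaws open and shut, and the axes are right-handed (so a half turn about y gives the same grasp; the last joint's range is limited). The gripper opens to 94 mm and grips with 3 to 60 N. Pads are 16 mm wide; open, the fingers measure 119 mm over their backs; the gripper's body (75 mm by 177 mm) begins 78 mm behind the grasp point.
Start: joints at [1.205, 0.3, 1.521, -0, 1.321, -0.067], TCP at [0.162, 0.526, 0.224] pointing down, gripper open.
Joint ranges: [-3.03, 3.03], [-0.79, 2.21], [0.23, 2.52], [-1.04, 4.18], [0, 3.07], [-2.55, 2.55]. Speed limits (rad/s): [2.22, 2.22, 2.57, 3.14, 3.14, 3.14].

## Interface

Orientations are given as [roll, pitch, yaw] about the fixed x, y, z axes, in that order (R = Rz(yaw) Ry(pitch) Rx(roll)).
In Python, from station import ctrl, optics gives the robot as it stands.
- The arm moves only by the tool jog_arm, never from a script. Its argument "targets" is a list of rows, each a list of 3 entries, a list of its own where there are three numbers: the finger opening in cm, from 0 to 9.4, then the shift along the tool's x, y, z in cm, then the turn about the tool's y in rad. A call has 1 to 10 rows; each row is the pose to reach, as a shift and turn from the pose commanded when the call began, along the tool's axes at that moment; what a row does not reach only later rows make up. A row lasts 1/10 s, in which the tool goes at most 50 mm and 8.59 degrees, less where a joint would pass 70% of its speed; a pose out of reach is approached as far as the arm can. A call with a gripper value outside its range is refused whole. The fingers move at their own pace and stop on an object; "grip_force" is the grip in N (left out, the last holds). Time passes only in rows, so rows that repeat a pose let the fingers close. It gives the time, the measured TCP pose, the force and the opening at its end, in the units of the state.
- ctrl.get_obs(): the state, without advancing time (a new reading comes with each control period).
- optics.camera(name): name is "scene" or "top"; returns a dict with "img" (400x640x3 uint8, red, green, blue), "range_z" (400x640 float32, m along the optical axis (not along the pixel's ray), 0 where there is no reading), "camera_matrix" (3x3 intrinsics, pixels), "world_to_cam" (4x4, takes a point from world to camera coordinates). Camera axes: x right, y up, looking along -z (the intrinsics and any distortion apply to the point x, -y, -z); pixel columns grow to the right and rows downward; lengths in m; the calibration is good to about 2 mm. A picture is of the moment at which its call begins.
- ctrl.hand_in(): hands the job in, once; it reports no verdict.
The state is a dict: "time_s": time; "qpos": joint angles; "joint_vel": joint speeds; "tau": joint torques, N m; "ee_pos": TCP position; "eef_rot": TCP orientation; "force": force on the tool from outside, world axes, zero at the start; "moment": the same for the moment, N m; "grip_width": finger opening in m.
Only numpy, scipy, OpenCV 4.12 (cv2) and the standard library are available. Lean on these libraries where they do the work, as an engineer would, in place of code of your own. Each camera call takes 0.05 s, during which the arm holds its last target. There are 200 camera calls.

## Working session

There is one attempt and no reset: what is moved stays moved. The work goes in short steps, Python scripts to look and compute and a tool call to move; the robot and the scene stay as the last step left them, time stands still between calls to the robot, and variables do not carry over. Pictures are saved under pics/ and viewed, about 8 in all and at most 12, crops included, and the job is handed in when it is done.

Besides the shell and the picture viewer there is one more tool, called after "Emit:" in YAML: its name, and indented under it one key for each argument. jog_arm: Moves the arm, as the interface text tells. Its arguments: {"type":"object","properties":{"targets":{"type":"array","items":{"type":"array"}},"grip_force":{"type":"number"}},"required":["targets"]}

```bash
ls; mkdir -p pics
cat > h.py <<'E'
import numpy as np, cv2
from station import ctrl, optics
def cam(n):
    c=optics.camera(n); return c
def save(c,name,box=None,s=1):
    im=c["img"][...,::-1]
    if box: im=im[box[1]:box[3],box[0]:box[2]]
    cv2.imwrite("pics/"+name,cv2.resize(im,None,fx=s,fy=s,interpolation=cv2.INTER_CUBIC))
def world(c,u,v,z=None,r=1):
    K=c["camera_matrix"];T=np.linalg.inv(c["world_to_cam"])
    d=np.array([(u-K[0,2])/K[0,0],-(v-K[1,2])/K[1,1],-1])
    if z is None:
        p=c["range_z"][int(v)-r:int(v)+r+1,int(u)-r:int(u)+r+1]; D=np.median(p[p>0])
        return (T@np.append(d*D,1))[:3]
    w=T[:3,:3]@d;o=T[:3,3]
    return o+w*(z-o[2])/w[2]
def pix(c,p):
    q=c["world_to_cam"]@np.append(p,1);K=c["camera_matrix"]
    return np.array([K[0,0]*q[0]/-q[2]+K[0,2],K[1,1]*-q[1]/-q[2]+K[1,2]])
E
python3 - <<'E'
from h import *
for n in("top","scene"):
    c=cam(n);save(c,n+"0.png",s=1.25);np.savez(n+"0.npz",**c)
    print(n,c["camera_matrix"].round(1).tolist(),np.linalg.inv(c["world_to_cam"]).round(3).tolist(),list(c))
print(ctrl.get_obs())
E
```

```text
pics
top [[437.8, 0.0, 320.6], [0.0, 437.8, 194.1], [0.0, 0.0, 1.0]] [[0.008, 0.991, -0.131, 0.392], [-1.0, 0.009, 0.002, 0.011], [0.003, 0.131, 0.991, 1.54], [0.0, 0.0, 0.0, 1.0]] ['img', 'range_z', 'camera_matrix', 'world_to_cam']
scene [[433.6, 0.0, 323.0], [0.0, 433.6, 200.4], [0.0, 0.0, 1.0]] [[0.143, -0.771, 0.621, 1.329], [0.99, 0.115, -0.085, -0.107], [-0.006, 0.627, 0.779, 1.02], [0.0, 0.0, 0.0, 1.0]] ['img', 'range_z', 'camera_matrix', 'world_to_cam']
{'time_s': 0.1, 'qpos': array([ 1.20536694e+00,  3.00430528e-01,  1.52149602e+00,  1.94832886e-05,
        1.32070704e+00, -6.65685981e-02]), 'joint_vel': array([ 0.00053651, -0.00150166, -0.00143372,  0.00108814, -0.00106707,
       -0.00032082]), 'tau': array([ 1.54558649e-03, -5.32643330e+01, -3.53280723e+01,  7.09415227e-02,
        2.35807820e-02, -5.17833610e-05]), 'ee_pos': array([0.16184447, 0.52543026, 0.22394456]), 'eef_rot': array([-1.57070825e+00,  1.03737928e-03,  1.27193076e+00]), 'force': array([-0.42661561,  0.40030773,  0.36599913]), 'moment': array([ 0.0260146 , -0.01177593,  0.04189132]), 'grip_width': 0.09400648959986879}
```

View pics/top0.png

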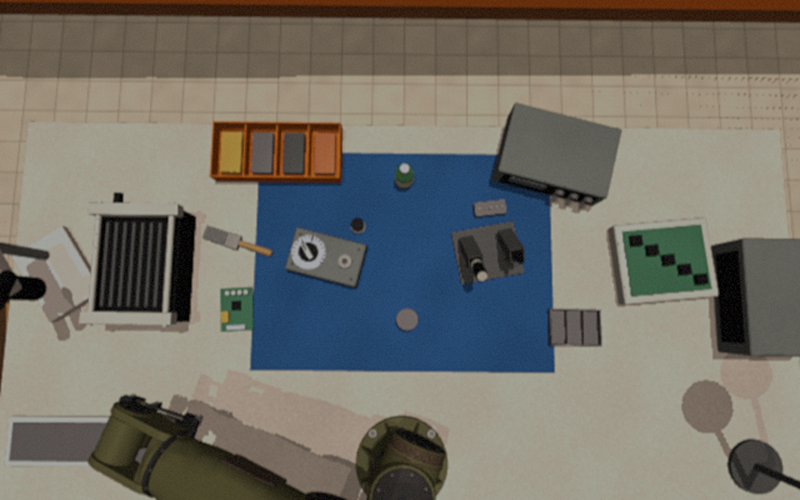

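View pics/scene0.png

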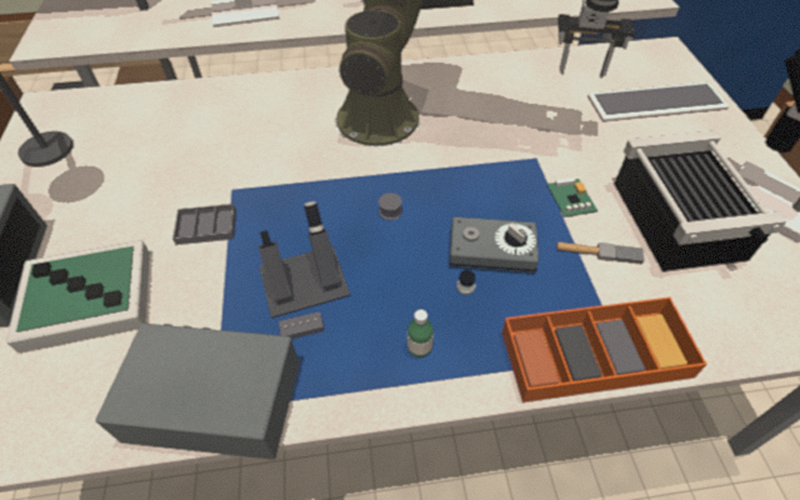

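Torque driver: the thick-handled one in the +y sleeve. Tester is to the left. I'll measure using the point clouds and enlarged crops.

```bash
cat >> h.py <<'E'
def cloud(c):
    K=c["camera_matrix"];T=np.linalg.inv(c["world_to_cam"]);D=c["range_z"]
    v,u=np.mgrid[:D.shape[0],:D.shape[1]]
    P=np.stack([(u-K[0,2])/K[0,0]*D,-(v-K[1,2])/K[1,1]*D,-D,np.ones_like(D)],-1)@T.T
    return P[...,:3]
E
python3 - <<'E'
from h import *
for n in("top","scene"):
    c=dict(np.load(n+"0.npz"));P=cloud(c)
    b=world(c,327/1.25,222/1.25) if n=="top" else world(c,430/1.25,270/1.25);print(n,"mat",b.round(3))
    u,v=((327,257) if n=="top" else (494,243))
    o=world(c,u/1.25,v/1.25,.055);print("tester~",o.round(3))
    m=(np.hypot(P[...,0]-o[0],P[...,1]-o[1])<.15)&(abs(P[...,2]-.055)<.006)&(c["range_z"]>0)
    q=P[m][:,:2];print(len(q),cv2.minAreaRect((q*1000).astype(np.float32)))
    u,v=((487,250) if n=="top" else (303,265))
    o=world(c,u/1.25,v/1.25,.03)
    m=(np.hypot(P[...,0]-o[0],P[...,1]-o[1])<.17)&(abs(P[...,2]-.010)<.005)&(c["range_z"]>0)
    q=P[m][:,:2];print("stand~",o.round(3),len(q),cv2.minAreaRect((q*1000).astype(np.float32)))
c=dict(np.load("top0.npz"))
save(c,"top_t.png",(220,175,300,235),9)
a=cv2.imread("pics/top_t.png")
save(c,"top_s.png",(350,170,430,235),8)
c=dict(np.load("scene0.npz"))
save(c,"sc_t.png",(350,165,440,225),8)
save(c,"sc_s.png",(195,155,285,255),5)
cv2.imwrite("pics/tt.png",np.vstack([cv2.resize(a,(720,540))[:, :]])) 
A=cv2.imread("pics/top_s.png");B=cv2.imread("pics/sc_s.png");print(A.shape,B.shape)
cv2.imwrite("pics/st.png",np.hstack([cv2.resize(A,(350,284)),cv2.resize(B,(405,450))[:284]]) )
E
```

```text
top mat [0.653 0.218 0.001]
tester~ [0.547 0.208 0.055]
1619 ((577.7202758789062, 206.46640014648438), (199.6361846923828, 181.09335327148438), 76.39737701416016)
stand~ [ 0.573 -0.232  0.03 ] 1585 ((574.4818115234375, -233.85765075683594), (338.8098449707031, 323.0443420410156), 59.17630386352539)
scene mat [0.583 0.057 0.   ]
tester~ [0.568 0.208 0.055]
1806 ((571.46240234375, 205.34652709960938), (199.6503448486328, 162.88546752929688), 76.28234100341797)
stand~ [ 0.547 -0.234  0.03 ] 1896 ((542.6175537109375, -234.95968627929688), (321.004150390625, 310.7507019042969), 38.88371276855469)
(520, 640, 3) (500, 450, 3)
```

View pics/top_t.png

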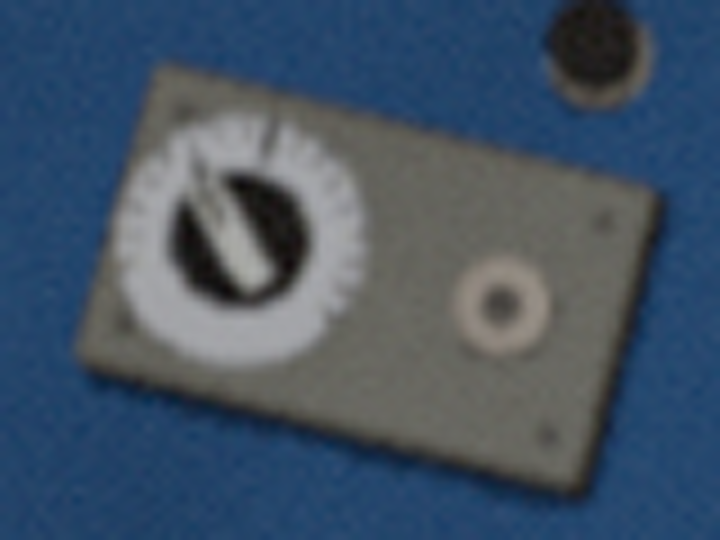

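View pics/sc_s.png

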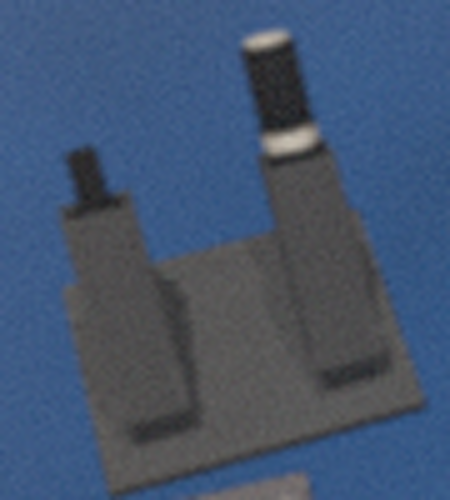

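Top crop: dial/knob centre (243,240), socket (502,305), zero mark (270,135), pointer end of bar (200,160), tail (262,285). Scene crop: torque driver on the right, cap at (267,40), ring at (290,138). Now fits.

```bash
cat > fit.py <<'E'
from h import *
from scipy.optimize import least_squares
from scipy import ndimage
def tester(c,n):
    P=cloud(c)
    m=(np.hypot(P[...,0]-.56,P[...,1]-.206)<.14)&(abs(P[...,2]-.055)<.004)&(c["range_z"]>0)
    l,k=ndimage.label(m);s=ndimage.sum(m,l,range(1,k+1));m=l==1+np.argmax(s)
    return cv2.minAreaRect((P[m][:,:2]*1000).astype(np.float32)),P[m][:,2].mean()
cs={n:dict(np.load(n+"0.npz")) for n in("top","scene")}
for n,c in cs.items(): print(n,tester(c,n))
c=cs["top"]
def w(x,y,z): return world(c,(x+.5)/9-.5+220,(y+.5)/9-.5+175,z)
for nm,x,y,z in [("c1",160,65,.055),("c2",660,190,.055),("c3",588,492,.055),("c4",82,360,.055),("dial",243,240,.056),("sock",502,305,.067),("zero",270,135,.056),("ptr",200,160,.089),("tail",262,285,.089)]: print(nm,w(x,y,z).round(4))
Q=[]
for n,c in cs.items():
    P=cloud(c);l=(P[...,2]>.135)&(P[...,2]<.21)&(np.hypot(P[...,0]-.50,P[...,1]+.19)<.12)&(c["range_z"]>0)
    lab,k=ndimage.label(l)
    for i in range(1,k+1):
        q=P[lab==i]
        if len(q)>5: print(n,len(q),q.mean(0).round(3),q.min(0).round(3),q.max(0).round(3))
    m=(P[...,2]>.004)&(P[...,2]<.016)&(np.hypot(P[...,0]-.56,P[...,1]+.233)<.15)&(c["range_z"]>0)
    lab,k=ndimage.label(m);s=ndimage.sum(m,lab,range(1,k+1));m=lab==1+np.argmax(s)
    print("plate",m.sum(),cv2.minAreaRect((P[m][:,:2]*1000).astype(np.float32)))
E
python3 fit.py
```

```text
top (((547.7619018554688, 214.14447021484375), (198.5277099609375, 119.34280395507812), 75.80340576171875), np.float64(0.05490293582386481))
scene (((552.664306640625, 209.8068084716797), (198.19509887695312, 121.44984436035156), 76.24505615234375), np.float64(0.054466245200134114))
c1 [0.6284 0.2937 0.055 ]
c2 [0.582  0.1023 0.055 ]
c3 [0.4672 0.1275 0.055 ]
c4 [0.5154 0.3194 0.055 ]
dial [0.5614 0.2599 0.056 ]
sock [0.5364 0.1602 0.067 ]
zero [0.6016 0.2509 0.056 ]
ptr [0.5874 0.2712 0.089 ]
tail [0.5409 0.2468 0.089 ]
top 30 [ 0.535 -0.297  0.144] [ 0.525 -0.305  0.135] [ 0.544 -0.29   0.151]
top 138 [ 0.505 -0.19   0.163] [ 0.481 -0.208  0.135] [ 0.531 -0.174  0.18 ]
plate 1213 ((567.7481689453125, -231.79653930664062), (155.46994018554688, 185.29444885253906), 10.653570175170898)
scene 231 [ 0.515 -0.195  0.158] [ 0.483 -0.211  0.135] [ 0.537 -0.178  0.181]
scene 26 [ 0.54  -0.298  0.142] [ 0.529 -0.306  0.137] [ 0.549 -0.293  0.148]
plate 1805 ((571.8826904296875, -239.4244384765625), (159.43455505371094, 181.83157348632812), 10.41970157623291)
```

View pics/top_s.png

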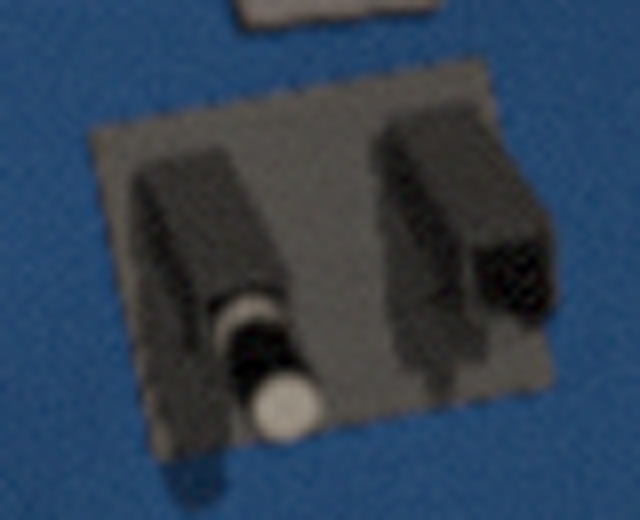

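```bash
cat >> h.py <<'E'
def plan(p,yaw):
    o=ctrl.get_obs();y0=o["eef_rot"][2];d=np.array(p)-o["ee_pos"]
    c,s=np.cos(y0),np.sin(y0)
    print("t",round(o["time_s"],2),"pos",o["ee_pos"].round(4),"yaw",round(y0,3),"grip",round(o["grip_width"],4),"F",o["force"].round(1),
     "| shift cm",(100*np.array([c*d[0]+s*d[1],-d[2],-s*d[0]+c*d[1]])).round(2),"turn",round(y0-yaw,3))
E
python3 - <<'E'
from h import *
plan((.5625,.259,.15),2.054)
c=dict(np.load("top0.npz"));print(world(c,(285.5)/8-.5+350,405.5/8-.5+170,.177))
c=dict(np.load("scene0.npz"));print(world(c,267.5/5-.5+195,40.5/5-.5+155,.177))
for n in("top","scene"):
  c=dict(np.load(n+"0.npz"));P=cloud(c);m=(P[...,2]>.145)&(np.hypot(P[...,0]-.5,P[...,1]+.19)<.08)&(c["range_z"]>0)
  q=P[m]
  from scipy.optimize import least_squares
  def r(t):
    a=np.array([-.574*np.cos(t[2]),-.574*np.sin(t[2]),.819]);v=q-[t[0],t[1],.14874]
    return np.minimum(np.linalg.norm(np.cross(v,a),axis=1)-.015,.004)
  mm=lambda t:r(t)*((((q-[t[0],t[1],.14874])@[-.574,-.1,.819])<.025))
  print(n,least_squares(mm,[.51,-.19,.18],loss="soft_l1",f_scale=.003,diff_step=1e-3).x)
E
```

```text
t 0.1 pos [0.1618 0.5254 0.2239] yaw 1.272 grip 0.094 F [-0.4  0.4  0.4] | shift cm [-13.67   7.39 -46.13] turn -0.782
[ 0.49178191 -0.1941086   0.177     ]
[ 0.49761032 -0.19564993  0.177     ]
top [ 0.50579237 -0.19239738  0.09162018]
scene [ 0.50803038 -0.19591603  0.08345757]
```

Emit:
jog_arm:
  targets:
    - [4.5,[-3.5,1.5,-11.5],-0.2]
    - [4.5,[-7,3.7,-23],-0.4]
    - [4.5,[-10.5,5.5,-35],-0.6]
    - [4.5,[-13.67,7.4,-46.13],-0.782]
    - [4.5,[-13.67,7.4,-46.13],-0.782]
    - [4.5,[-13.67,7.4,-46.13],-0.782]
    - [4.5,[-13.67,7.4,-46.13],-0.782]
    - [4.5,[-13.67,7.4,-46.13],-0.782]
    - [4.5,[-13.67,7.4,-46.13],-0.782]
    - [4.5,[-13.67,7.4,-46.13],-0.782]
  grip_force: 10

```text
time_s: 1.1
ee_pos: [0.5558, 0.2631, 0.1513]
eef_rot: [-1.57, -0.0, 2.054]
force: [0.5, 0.9, 0.2]
grip_width: 0.0449
```

Emit:
jog_arm:
  targets:
    - [4.5,[-1,0.5,-3],0]
    - [4.5,[0,0,0],0]
    - [4.5,[0,0,0],0]

```text
time_s: 1.4
ee_pos: [0.5528, 0.2639, 0.1497]
eef_rot: [-1.566, -0.001, 2.054]
force: [-0.1, 0.4, 0.1]
grip_width: 0.0451
```

Emit:
jog_arm:
  targets:
    - [4.5,[0,0,0],0]
    - [4.5,[0,0,0],0]

```text
time_s: 1.6
ee_pos: [0.5547, 0.2648, 0.1526]
eef_rot: [-1.572, 0.0, 2.054]
force: [0.6, -0.0, 1.2]
grip_width: 0.045
```

Run:
```python
from h import *
c=cam("scene");save(c,"a1.png",(345,130,445,230),6)
np.savez("a1.npz",**c)
plan((.5625,.259,.09),2.054)
```

```text
t 1.65 pos [0.5547 0.2648 0.1526] yaw 2.054 grip 0.0449 F [ 0.6 -0.8  0.2] | shift cm [-0.87  6.26 -0.42] turn 0.0
```

View pics/a1.png

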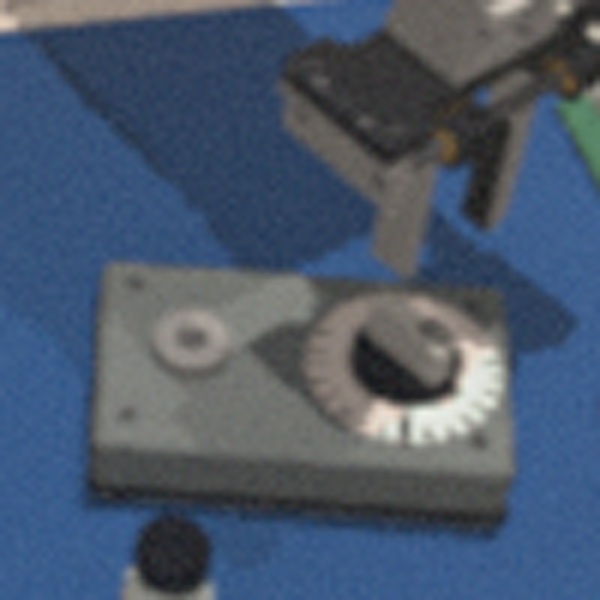

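Run:
```python
from h import *
c=dict(np.load("a1.npz"))
f=lambda p:((pix(c,p)-[345,130]+.5)*6-.5).round(1)
x=np.array([np.cos(2.054),np.sin(2.054),0]);t=np.array([.5547,.2648,.1336])
print("tips",f(t+x*.0225),f(t-x*.0225),f(t+x*.035),f(t-x*.035))
w=lambda u,v,z:world(c,(u+.5)/6-.5+345,(v+.5)/6-.5+130,z).round(4)
print("dial",w(403,368,.056),"bar",w(408,336,.089),"sock",w(193,338,.067))
P=cloud(c);m=(np.hypot(P[...,0]-.562,P[...,1]-.259)<.035)&(P[...,2]>.080)&(P[...,2]<.093)&(c["range_z"]>0)
q=P[m];print(len(q),q.mean(0).round(4),cv2.minAreaRect((q[:,:2]*1000).astype(np.float32)))
c=cam("top");np.savez("a1t.npz",**c)
P=cloud(c);m=(np.hypot(P[...,0]-.562,P[...,1]-.259)<.035)&(P[...,2]>.080)&(P[...,2]<.093)&(c["range_z"]>0)
q=P[m];print(len(q),q.mean(0).round(4))
c=dict(np.load("top0.npz"))
P=cloud(c);m=(np.hypot(P[...,0]-.562,P[...,1]-.259)<.035)&(P[...,2]>.080)&(P[...,2]<.093)&(c["range_z"]>0)
q=P[m];print(len(q),q.mean(0).round(4),cv2.minAreaRect((q[:,:2]*1000).astype(np.float32)))
```

```text
tips [473.2 223.4] [402.2 265.7] [492.6 211.9] [382.1 277.7]
dial [0.5632 0.2581 0.056 ] bar [0.5706 0.2532 0.089 ] sock [0.5386 0.1589 0.067 ]
81 [0.5643 0.2565 0.0865] ((563.0967407226562, 255.95162963867188), (45.407772064208984, 15.868359565734863), 30.927173614501953)
0 [nan nan nan]
49 [0.5596 0.2603 0.0881] ((559.5865478515625, 260.40350341796875), (45.4941520690918, 12.200023651123047), 30.93108367919922)<stdin>:12: RuntimeWarning: Mean of empty slice.
  ret = um.true_divide(
```

```bash
python3 -c "
from h import *
plan((.5615,.258,.091),2.11)"
```

```text
t 1.7 pos [0.5547 0.2647 0.1526] yaw 2.054 grip 0.0449 F [-0.7 -0.2 -0.2] | shift cm [-0.91  6.16 -0.29] turn -0.056
```

Emit:
jog_arm:
  targets:
    - [4.5,[-0.9,0,-0.3],-0.056]
    - [4.5,[-0.9,0,-0.3],-0.056]
    - [4.5,[-0.9,2.5,-0.3],-0.056]
    - [4.5,[-0.9,4.5,-0.3],-0.056]
    - [4.5,[-0.9,6.15,-0.3],-0.056]
    - [4.5,[-0.9,6.15,-0.3],-0.056]
    - [4.5,[-0.9,6.15,-0.3],-0.056]
    - [4.5,[-0.9,6.15,-0.3],-0.056]

```text
time_s: 2.5
ee_pos: [0.5617, 0.2583, 0.0917]
eef_rot: [-1.573, 0.0, 2.11]
force: [-0.4, -0.0, -0.2]
grip_width: 0.045
```

Emit:
jog_arm:
  targets:
    - [2.0,[0,0,0],0]
    - [0.8,[0,0,0],0]
    - [0.8,[0,0,0],0]
    - [0.8,[0,0,0],0]
    - [0.8,[0,0,0],0]

```text
time_s: 3.0
ee_pos: [0.5609, 0.2587, 0.0906]
eef_rot: [-1.571, -0.001, 2.11]
force: [-1.2, 1.8, 0.1]
grip_width: 0.0119
```

Emit:
jog_arm:
  targets:
    - [0.8,[0,0,0],0.1]
    - [0.8,[0,0,0],0.2]
    - [0.8,[0,0,0],0.3]
    - [0.8,[0,0,0],0.4]
    - [0.8,[0,0,0],0.5]
    - [0.8,[0,0,0],0.6]
    - [0.8,[0,0,0],0.7]
    - [0.8,[0,0,0],0.784]
    - [0.8,[0,0,0],0.784]
    - [0.8,[0,0,0],0.784]
  grip_force: 20

```text
time_s: 4.0
ee_pos: [0.5608, 0.2598, 0.0906]
eef_rot: [-1.57, -0.003, 1.326]
force: [-2.6, 11.0, -0.1]
grip_width: 0.0118
```

Emit:
jog_arm:
  targets:
    - [0.8,[0,0,0],0]
    - [4.5,[0,0,0],0]
    - [4.5,[0,0,0],0]
    - [4.5,[0,0,0],0]
    - [4.5,[0,-2,0],0]
    - [4.5,[0,-6,0],0]
    - [4.5,[0,-10,0],0]
    - [4.5,[0,-10,-4],0]
    - [4.5,[0,-10,-7],0]
    - [4.5,[0,-10,-7],0]

```text
time_s: 5.0
ee_pos: [0.6314, 0.2394, 0.1898]
eef_rot: [-1.571, 0.0, 1.324]
force: [-1.5, 0.2, -0.2]
grip_width: 0.0451
```

Emit:
jog_arm:
  targets:
    - [9.4,[0,0,-5],0]
    - [9.4,[0,0,-10],0]
    - [9.4,[0,0,-15],0]
    - [9.4,[0,0,-20],0]
    - [9.4,[0,0,-20],0]
    - [9.4,[0,0,-20],0]

```text
time_s: 5.6
ee_pos: [0.8141, 0.1886, 0.1834]
eef_rot: [-1.57, 0.0, 1.324]
force: [-0.2, -0.2, 3.1]
grip_width: 0.0894
```

Run:
```python
from h import *
for n in("top","scene"):
    c=cam(n);np.savez("b_%s.npz"%n,**c);P=cloud(c)
    save(c,"b_%s.png"%n,(220,175,300,235) if n=="top" else (360,165,440,225),6)
    m=(np.hypot(P[...,0]-.562,P[...,1]-.259)<.035)&(P[...,2]>.080)&(P[...,2]<.093)&(c["range_z"]>0)
    q=P[m];print(len(q),q.mean(0).round(4),cv2.minAreaRect((q[:,:2]*1000).astype(np.float32)))
cv2.imwrite("pics/b.png",np.vstack([cv2.imread("pics/b_%s.png"%n)[:290 if n=="top" else 999] for n in("top","scene")])[:600])
plan((.49,-.19,.25),1.754)
```

```text
16 [0.546  0.2658 0.088 ] ((548.1714477539062, 265.7661437988281), (19.939250946044922, 6.788901329040527), 0.18754948675632477)
8 [0.5799 0.2477 0.0858] ((578.9190673828125, 247.95823669433594), (3.177037000656128, 10.965846061706543), 80.89701080322266)
t 5.7 pos [0.8137 0.1896 0.1835] yaw 1.325 grip 0.0939 F [-0.7  0.5  0. ] | shift cm [-44.7   -6.65  22.16] turn -0.429
```

View pics/b.png

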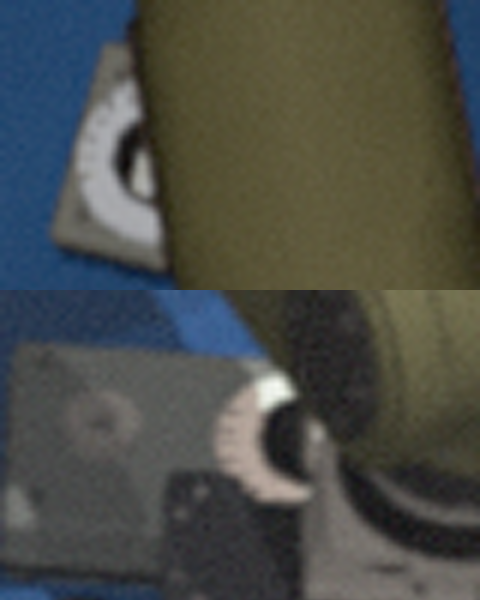

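Emit:
jog_arm:
  targets:
    - [9.4,[-1,-3,4],-0.05]
    - [9.4,[-3,-6.6,8],-0.1]
    - [9.4,[-7,-6.6,12],-0.2]
    - [9.4,[-11,-6.6,15],-0.3]
    - [9.4,[-15,-6.6,18],-0.4]
    - [9.4,[-19.5,-6.6,20],-0.429]
    - [9.4,[-24,-6.6,22],-0.429]
    - [9.4,[-29,-6.6,22.2],-0.429]
    - [9.4,[-34,-6.6,22.2],-0.429]
    - [9.4,[-36,-6.6,22.2],-0.429]

```text
time_s: 6.7
ee_pos: [0.5167, -0.0869, 0.2537]
eef_rot: [-1.581, 0.002, 1.756]
force: [1.1, -0.4, 0.9]
grip_width: 0.0936
```

Run:
```python
from h import *
ang=[]
for n in("top","scene"):
    c=cam(n);np.savez("b_%s.npz"%n,**c);P=cloud(c)
    save(c,"b_%s.png"%n,(220,175,300,225) if n=="top" else (360,170,440,220),6)
    m=(np.hypot(P[...,0]-.562,P[...,1]-.259)<.035)&(P[...,2]>.080)&(P[...,2]<.093)&(c["range_z"]>0)
    q=P[m];print(len(q),q.mean(0).round(4),cv2.minAreaRect((q[:,:2]*1000).astype(np.float32)))
cv2.imwrite("pics/b2.png",np.vstack([cv2.imread("pics/b_%s.png"%n) for n in("top","scene")]))
plan((.51,-.192,.149),1.754)
```

```text
52 [0.5576 0.26   0.0881] ((559.1429443359375, 259.781982421875), (12.692091941833496, 44.85569763183594), 74.24995422363281)
67 [0.5659 0.2559 0.0875] ((564.526123046875, 256.4263916015625), (12.295597076416016, 47.12114334106445), 73.9831771850586)
t 6.8 pos [ 0.5164 -0.0898  0.2537] yaw 1.751 grip 0.0941 F [0.1 0.3 0.2] | shift cm [-9.94 10.47  2.46] turn -0.003
```

View pics/b2.png

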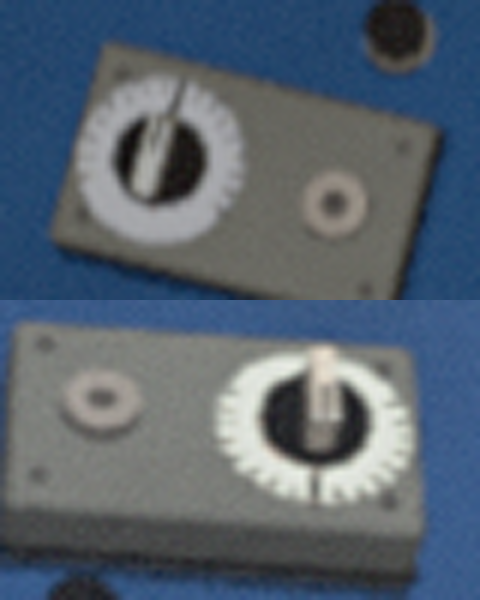

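Emit:
jog_arm:
  targets:
    - [9.4,[-3.5,0,0.8],-0.003]
    - [9.4,[-7,0,1.6],-0.003]
    - [9.4,[-9.9,0,2.4],-0.003]
    - [9.4,[-9.9,0,2.4],-0.003]
    - [9.4,[-9.9,3,2.4],-0.003]
    - [9.4,[-9.9,6,2.4],-0.003]
    - [9.4,[-9.9,8.5,2.4],-0.003]
    - [9.4,[-9.9,10.4,2.4],-0.003]
    - [9.4,[-9.9,10.4,2.4],-0.003]
    - [9.4,[-9.9,10.4,2.4],-0.003]

```text
time_s: 7.8
ee_pos: [0.5138, -0.1869, 0.1488]
eef_rot: [-1.579, 0.001, 1.759]
force: [0.0, 0.2, 0.2]
grip_width: 0.094
```

Run:
```python
from h import *
plan((.51,-.192,.149),1.754)
c=cam("scene");save(c,"g.png",(195,120,285,220),6)
```

```text
t 7.8 pos [ 0.5138 -0.1869  0.1488] yaw 1.759 grip 0.094 F [0.  0.2 0.2] | shift cm [-0.43 -0.02  0.47] turn 0.005
```

View pics/g.png

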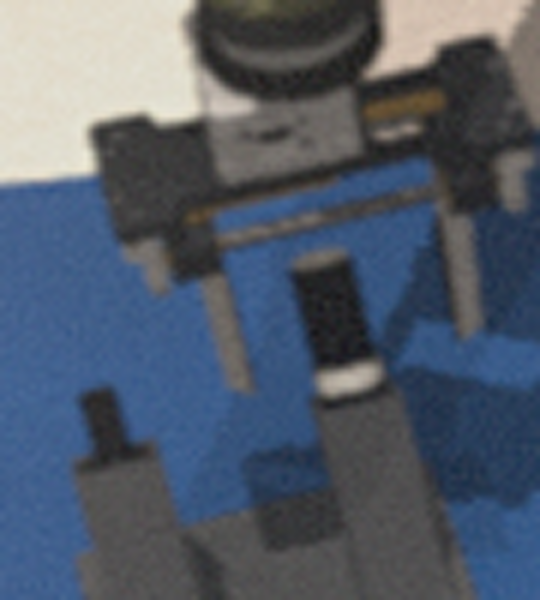

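Emit:
jog_arm:
  targets:
    - [9.4,[-0.4,0,0.4],0.005]
    - [9.4,[-0.4,0,0.4],0.005]
    - [9.4,[-0.4,0,0.4],0.005]
    - [5,[-0.4,0,0.4],0.005]
    - [2.5,[-0.4,0,0.4],0.005]
    - [2.5,[-0.4,0,0.4],0.005]
    - [2.5,[-0.4,0,0.4],0.005]
    - [2.5,[-0.4,0,0.4],0.005]
    - [2.5,[-0.4,0,0.4],0.005]
    - [2.5,[-0.4,0,0.4],0.005]
  grip_force: 15

```text
time_s: 8.85
ee_pos: [0.51, -0.1924, 0.1475]
eef_rot: [-1.577, -0.0, 1.753]
force: [-0.3, 0.5, 0.5]
grip_width: 0.0415
```

Emit:
jog_arm:
  targets:
    - [2.5,[0,0,0],0]
    - [2.5,[0,0,0],0]
    - [2.5,[0,0,0],0]
    - [2.5,[0,0,0],0]
    - [2.5,[0,0,0],0]

```text
time_s: 9.35
ee_pos: [0.51, -0.1924, 0.1475]
eef_rot: [-1.577, -0.0, 1.753]
force: [0.1, 0.2, 0.9]
grip_width: 0.0293
```

Emit:
jog_arm:
  targets:
    - [2.5,[0,-0.49,0.34],0]
    - [2.5,[0,-0.98,0.69],0]
    - [2.5,[0,-1.47,1.03],0]
    - [2.5,[0,-1.97,1.38],0]
    - [2.5,[0,-2.46,1.72],0]
    - [2.5,[0,-2.95,2.06],0]
    - [2.5,[0,-3.44,2.41],0]
    - [2.5,[0,-3.93,2.75],0]
    - [2.5,[0,-4.42,3.1],0]
    - [2.5,[0,-4.91,3.44],0]

```text
time_s: 10.35
ee_pos: [0.4756, -0.1988, 0.1968]
eef_rot: [-1.577, -0.0, 1.753]
force: [-1.0, 1.0, -1.1]
grip_width: 0.0298
```

Emit:
jog_arm:
  targets:
    - [2.5,[0,-0.49,0.34],0]
    - [2.5,[0,-0.98,0.69],0]
    - [2.5,[0,-1.47,1.03],0]
    - [2.5,[0,-1.97,1.38],0]
    - [2.5,[0,-1.97,1.38],0]
    - [2.5,[0,-1.97,1.38],0]

```text
time_s: 10.95
ee_pos: [0.4622, -0.2013, 0.216]
eef_rot: [-1.577, -0.0, 1.753]
force: [0.3, -0.1, -1.4]
grip_width: 0.0294
```

Run:
```python
from h import *
plan((.51,-.192,.149),1.754)
c=cam("scene");save(c,"d1.png",(195,100,285,200),6);np.savez("d1.npz",**c)
```

```text
t 10.95 pos [ 0.4622 -0.2013  0.216 ] yaw 1.753 grip 0.0294 F [ 0.3 -0.1 -1.4] | shift cm [ 0.05  6.7  -4.87] turn -0.001
```

View pics/d1.png

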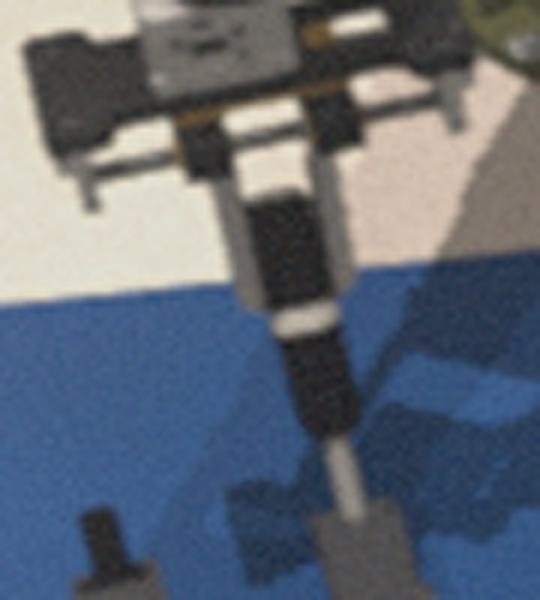

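Emit:
jog_arm:
  targets:
    - [2.5,[0,-1.2,-0.75],0]
    - [2.5,[0,-1.75,-1.65],0]
    - [2.5,[0,-2.25,-2.6],0]
    - [2.5,[0,-2.65,-3.55],0]
    - [2.5,[0,-2.95,-4.55],0]
    - [2.5,[0,-3.17,-5.57],0]
    - [2.5,[0,-3.3,-6.6],0]
    - [2.5,[0,-3.35,-7.65],0]
    - [2.5,[0,-3.35,-7.65],0]
    - [2.5,[0,-3.35,-7.65],0]

```text
time_s: 12.0
ee_pos: [0.5375, -0.1873, 0.2498]
eef_rot: [-1.578, -0.0, 1.753]
force: [-0.3, -0.5, -1.1]
grip_width: 0.0295
```

```bash
cat > drv.py <<'E'
from h import *
def axis(tag,zmin):
    o=ctrl.get_obs();t=o["ee_pos"];print("t",o["time_s"],t.round(4),o["force"].round(1),round(o["grip_width"],4))
    for n in("scene","top"):
        c=cam(n);np.savez(f"{tag}_{n}.npz",**c);P=cloud(c)
        m=(np.hypot(P[...,0]-t[0],P[...,1]-t[1])<.055)&(P[...,2]>zmin)&(P[...,2]<t[2]-.023)&(c["range_z"]>0)
        q=P[m];print(n,len(q))
        for z in np.arange(zmin,t[2]-.02,.012):
            s=q[(q[:,2]>=z)&(q[:,2]<z+.012)]
            if len(s): print(round(z+.006,3),len(s),(s.mean(0)-t).round(4)[:2],np.ptp(s[:,:2],axis=0).round(3))
E
python3 -c "
from drv import *
axis('p1',.13)"
```

```text
t 12.0 [ 0.5375 -0.1873  0.2498] [-0.3 -0.5 -1.1] 0.0295
scene 224
0.136 23 [ 0.0082 -0.0025] [0.01  0.032]
0.148 16 [ 0.0058 -0.0014] [0.008 0.011]
0.16 13 [ 0.005  -0.0011] [0.007 0.011]
0.172 11 [ 0.0094 -0.0023] [0.009 0.021]
0.184 40 [ 0.0093 -0.0007] [0.016 0.029]
0.196 37 [ 0.0082 -0.0016] [0.017 0.029]
0.208 44 [ 0.0078 -0.0015] [0.018 0.028]
0.22 39 [ 0.0065 -0.0014] [0.015 0.029]
0.232 1 [0.0071 0.0019] [0. 0.]
top 0
```

```bash
cat >> drv.py <<'E'
from scipy.optimize import least_squares
def cyl(tag,z0,z1,r,t):
    P=cloud(c:=dict(np.load(f"{tag}_scene.npz")))
    m=(np.hypot(P[...,0]-t[0],P[...,1]-t[1])<.03)&(P[...,2]>z0)&(P[...,2]<z1)&(c["range_z"]>0)
    q=P[m]-[*t[:2],(z0+z1)/2]
    def f(p):
        a=np.array([p[2],p[3],1]);a/=np.linalg.norm(a)
        return np.linalg.norm(np.cross(q-[p[0],p[1],0],a),axis=1)-(p[4] if r is None else r)
    s=least_squares(f,[0,0,0,0]+([.012] if r is None else []),loss="soft_l1",f_scale=.002)
    C=np.linalg.inv(s.jac.T@s.jac)*2*s.cost/len(q)
    print(tag,z0,z1,len(q),"off mm",(s.x[:2]*1e3).round(1),"tilt deg(x,y)",np.degrees(s.x[2:4]).round(1),"sd",np.degrees(np.sqrt(np.diag(C))[2:4]).round(1),s.x[4:])
E
python3 -c "
from drv import *
t=(.5375,-.1873)
cyl('p1',.18,.225,.015,t);cyl('p1',.18,.225,None,t);cyl('p1',.142,.168,.004,t);cyl('p1',.142,.168,.005,t)"
```

```text
p1 0.18 0.225 148 off mm [-3.7 -2.5] tilt deg(x,y) [-4.5  0.1] sd [0.7 0.9] []
p1 0.18 0.225 148 off mm [-2.9 -2.4] tilt deg(x,y) [-4.5  0.2] sd [0.7 0.8] [0.01431223]
p1 0.142 0.168 30 off mm [ 3.2 -1.9] tilt deg(x,y) [-2.9 -2.3] sd [2.9 3.1] []
p1 0.142 0.168 30 off mm [ 2. -2.] tilt deg(x,y) [-2.7 -2.9] sd [2.3 2.6] []
```

Emit:
jog_arm:
  targets:
    - [2.5,[0,0,-0.5],0]
    - [2.5,[0,0,-1.1],0]
    - [2.5,[0,0,-1.1],0]
    - [2.5,[0,0,-1.1],0]

```text
time_s: 12.5
ee_pos: [0.5482, -0.1854, 0.2502]
eef_rot: [-1.578, -0.0, 1.753]
force: [-1.4, 0.5, 0.5]
grip_width: 0.0295
```

```bash
python3 -c "
from drv import *
axis('p2',.13)
t=ctrl.get_obs()['ee_pos'][:2]
cyl('p2',.18,.225,.015,t);cyl('p2',.142,.168,.004,t)"
```

```text
t 12.5 [ 0.5482 -0.1854  0.2502] [-1.4  0.5  0.5] 0.0295
scene 203
0.136 21 [-0.002  -0.0046] [0.01  0.036]
0.148 15 [-0.0021 -0.0031] [0.008 0.011]
0.16 12 [-0.0026 -0.0029] [0.006 0.011]
0.172 9 [ 0.0032 -0.0029] [0.008 0.021]
0.184 35 [ 0.0025 -0.0012] [0.016 0.027]
0.196 38 [ 0.0034 -0.0033] [0.017 0.029]
0.208 36 [ 0.0024 -0.0018] [0.014 0.028]
0.22 35 [ 0.0035 -0.0017] [0.015 0.028]
0.232 2 [ 0.0059 -0.0091] [0.001 0.003]
top 0
p2 0.18 0.225 137 off mm [-8.8 -3.4] tilt deg(x,y) [-0.1 -0.9] sd [0.6 0.8] []
p2 0.142 0.168 27 off mm [-4.5 -3.1] tilt deg(x,y) [-5.8 -4.2] sd [3.1 3.1] []
```

Emit:
jog_arm:
  targets:
    - [2.5,[0,0,0],0]
    - [2.5,[0,-1.5,0],0]
    - [2.5,[0,-3.5,0],0]
    - [2.5,[0,-5.5,0],0]
    - [2.5,[1,-6,-0.2],0]
    - [2.5,[3,-6,-0.5],0]
    - [2.5,[6,-6,-1],0]
    - [2.5,[9,-6,-1.6],0]
    - [2.5,[12,-6,-2.1],0]
    - [2.5,[15,-6,-2.6],0]
  grip_force: 25

```text
time_s: 13.6
ee_pos: [0.5457, -0.0314, 0.3093]
eef_rot: [-1.577, -0.001, 1.753]
force: [1.2, 0.1, -2.0]
grip_width: 0.029
```

Emit:
jog_arm:
  targets:
    - [2.5,[3,0,-0.5],0]
    - [2.5,[6,0,-1.1],0]
    - [2.5,[9,0,-1.6],0]
    - [2.5,[12,0,-2.1],0]
    - [2.5,[15,0,-2.6],0]
    - [2.5,[17,0,-3],0]
    - [2.5,[18.5,0,-3.3],0]
    - [2.5,[19,0,-3.35],0]
    - [2.5,[19,0,-3.35],0]
    - [2.5,[19,0,-3.35],0]

```text
time_s: 14.6
ee_pos: [0.5446, 0.159, 0.3104]
eef_rot: [-1.577, -0.0, 1.752]
force: [0.3, -0.7, -1.9]
grip_width: 0.029
```

```bash
python3 -c "
from drv import *
axis('s1',.14)
t=ctrl.get_obs()['ee_pos'];z=t[2]
cyl('s1',z-.07,z-.025,.015,t[:2]);cyl('s1',z-.135,z-.085,.004,t[:2])
plan((.545,.16,.247),1.753)
c=dict(np.load('s1_scene.npz'));print(pix(c,t),pix(c,t-[0,0,.15]),pix(c,(.537,.159,.067)))"
```

```text
t 14.6 [0.5446 0.159  0.3104] [ 0.3 -0.7 -1.9] 0.029
scene 230
0.158 3 [-0.0061 -0.0034] [0.002 0.002]
0.17 6 [-0.0055 -0.0039] [0.004 0.006]
0.182 6 [-0.0031 -0.0039] [0.004 0.004]
0.194 11 [-0.0024 -0.0044] [0.005 0.01 ]
0.206 18 [-0.0036 -0.0047] [0.011 0.011]
0.218 11 [-0.003  -0.0053] [0.006 0.007]
0.23 10 [ 0.0021 -0.004 ] [0.009 0.016]
0.242 38 [ 0.0023 -0.007 ] [0.018 0.027]
0.254 38 [ 0.0028 -0.0074] [0.018 0.026]
0.266 41 [ 0.0028 -0.0063] [0.018 0.029]
0.278 41 [ 0.0027 -0.0057] [0.019 0.029]
0.29 7 [ 0.0061 -0.0047] [0.005 0.013]
top 14
0.242 5 [-0.0225 -0.0049] [0.006 0.015]
0.254 2 [-0.0225 -0.0006] [0.    0.015]
0.266 3 [-0.0203 -0.0107] [0.006 0.008]
0.278 2 [-0.0233 -0.0074] [0.003 0.005]
0.29 2 [-0.0257 -0.0013] [0.    0.003]
s1 0.24052684084589693 0.2855268408458969 150 off mm [-8.7 -3.1] tilt deg(x,y) [-0.  -0.2] sd [0.6 0.8] []
s1 0.17552684084589693 0.22552684084589691 49 off mm [-5.3 -3.8] tilt deg(x,y) [0.9 1. ] sd [1.1 1.4] []
t 14.7 pos [0.5447 0.1588 0.3105] yaw 1.752 grip 0.0288 F [ 0.2 -0.3 -2.7] | shift cm [ 0.11  6.35 -0.05] turn -0.001
[386.29315362 122.92591362] [380.33665919 165.16316268] [376.66628235 185.50654539]
```

Emit:
jog_arm:
  targets:
    - [2.5,[0.05,1.5,-0.1],0]
    - [2.5,[0.12,3,-0.27],0]
    - [2.5,[0.12,4.5,-0.27],0]
    - [2.5,[0.12,5.7,-0.27],0]
    - [2.5,[0.12,6.3,-0.27],0]
    - [2.5,[0.12,6.3,-0.27],0]
    - [2.5,[0.12,6.3,-0.27],0]
    - [2.5,[0.12,6.3,-0.27],0]

```text
time_s: 15.5
ee_pos: [0.5477, 0.1614, 0.2484]
eef_rot: [-1.579, -0.0, 1.753]
force: [0.4, -0.5, -2.2]
grip_width: 0.0294
```

```bash
python3 -c "
from drv import *
axis('s2',.085)
c=dict(np.load('s2_scene.npz'));save(c,'f1.png',(345,130,415,205),8)
t=ctrl.get_obs()['ee_pos'];P=cloud(c)
m=(np.hypot(P[...,0]-.538,P[...,1]-.158)<.021)&(P[...,2]>.062)&(P[...,2]<.071)&(c['range_z']>0)
q=P[m];print('sock',len(q),q.mean(0).round(4),cv2.minEnclosingCircle((q[:,:2]*1000).astype(np.float32)))
for p in (t-[0,0,.15],[.5375,.1585,.067]): print(((pix(c,p)-[345,130]+.5)*8-.5).round(1))
"
```

```text
t 15.5 [0.5477 0.1614 0.2484] [ 0.4 -0.5 -2.2] 0.0294
scene 207
0.103 7 [-0.0045 -0.005 ] [0.006 0.003]
0.115 6 [-0.0035 -0.0032] [0.004 0.003]
0.127 6 [-0.0021 -0.0049] [0.006 0.007]
0.139 15 [-0.0039 -0.0055] [0.009 0.011]
0.151 12 [-0.0025 -0.0039] [0.006 0.009]
0.163 7 [-0.003 -0.005] [0.005 0.008]
0.175 23 [ 0.0025 -0.0088] [0.016 0.022]
0.187 40 [ 0.002  -0.0062] [0.019 0.029]
0.199 33 [ 0.003  -0.0066] [0.015 0.026]
0.211 33 [ 0.0026 -0.0074] [0.016 0.026]
0.223 25 [ 0.0043 -0.0044] [0.01  0.026]
top 9
0.187 4 [-0.0224 -0.0059] [0.006 0.013]
0.199 2 [-0.0218 -0.0093] [0.003 0.003]
0.223 3 [-0.0244 -0.0059] [0.003 0.009]
sock 95 [0.5399 0.1561 0.0659] ((538.29345703125, 156.24295043945312), 19.59927749633789)
[278.1 411.7]
[255.8 448.7]
```

View pics/f1.png

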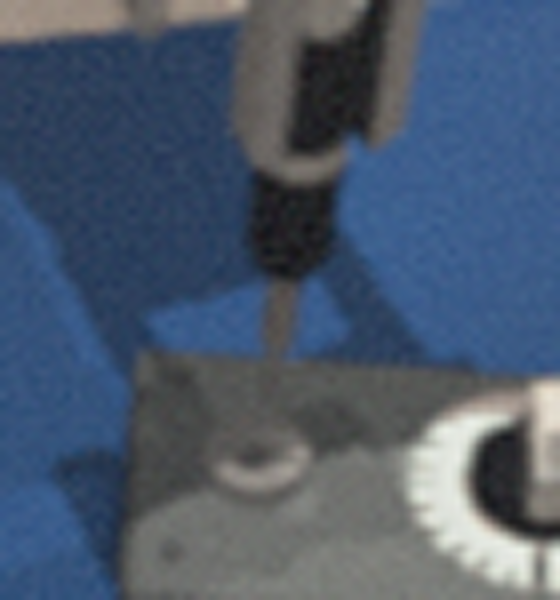

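```bash
python3 -c "
from h import *
from scipy.optimize import least_squares
Q=[];S=[];I=[]
for i in range(8):
    c=cam('scene');P=cloud(c);I.append(c['img'].astype(float));ok=c['range_z']>0
    Q.append(P[(np.hypot(P[...,0]-.542,P[...,1]-.158)<.03)&(P[...,2]>.085)&(P[...,2]<.225)&ok])
    S.append(P[(np.hypot(P[...,0]-.539,P[...,1]-.157)<.024)&(P[...,2]>.062)&(P[...,2]<.071)&ok])
q=np.vstack(Q);s=np.vstack(S)
print('t',ctrl.get_obs()['time_s'],ctrl.get_obs()['ee_pos'],'zmin',np.sort(q[:,2])[[0,4,10,20]].round(4))
h,_,_=np.histogram2d(s[:,0],s[:,1],1);(x,y),r=cv2.minEnclosingCircle((s[:,:2]*1e3).astype(np.float32));print('sock',s.mean(0).round(4),np.percentile(s,[2,98],axis=0).mean(0).round(4),x,y,r)
for z0,z1,r in((.09,.113,.003),(.113,.14,.003),(.14,.165,.005),(.18,.22,.015)):
    p=q[(q[:,2]>z0)&(q[:,2]<z1)]
    f=lambda a:np.hypot(p[:,0]-a[0],p[:,1]-a[1])-a[2]
    g=lambda a:np.hypot(p[:,0]-a[0],p[:,1]-a[1])-r
    print(z0,z1,len(p),'free',least_squares(f,[.54,.157,r],loss='soft_l1',f_scale=.002).x.round(4),'r',r,least_squares(g,[.54,.157],loss='soft_l1',f_scale=.002).x.round(4))
im=np.mean(I,0).astype(np.uint8);np.savez('avg.npz',img=im,**{k:c[k] for k in('range_z','camera_matrix','world_to_cam')})
c=dict(np.load('avg.npz'));save(c,'f2.png',(362,160,394,196),16)
F=lambda p:((pix(c,p)-[362,160]+.5)*16-.5).round(1)
for x,y in((.539,.157),(.541,.157)):print([F((x,y,z)) for z in(.067,.097,.13,.16,.20)])
"
```

```text
t 16.0 [0.54741305 0.16138334 0.24757994] zmin [0.0949 0.0966 0.0988 0.1017]
sock [0.5394 0.1566 0.066 ] [0.5388 0.1567 0.0662] 539.4453735351562 157.50546264648438 21.066545486450195
0.09 0.113 68 free [0.5428 0.1569 0.0021] r 0.003 [0.541  0.1577]
0.113 0.14 154 free [0.544  0.1571 0.0033] r 0.003 [0.5441 0.1571]
0.14 0.165 186 free [0.5414 0.1576 0.0052] r 0.005 [0.5416 0.1575]
0.18 0.22 941 free [0.5395 0.1577 0.0143] r 0.015 [0.5387 0.1579]
[array([233.8, 425.1]), array([248.9, 314.9]), array([266.3, 188.8]), array([282.7,  69.4]), array([305.7, -97.4])]
[array([236.2, 433.4]), array([251.4, 323.3]), array([268.9, 197.2]), array([285.4,  77.8]), array([308.4, -88.9])]
```

View pics/f2.png

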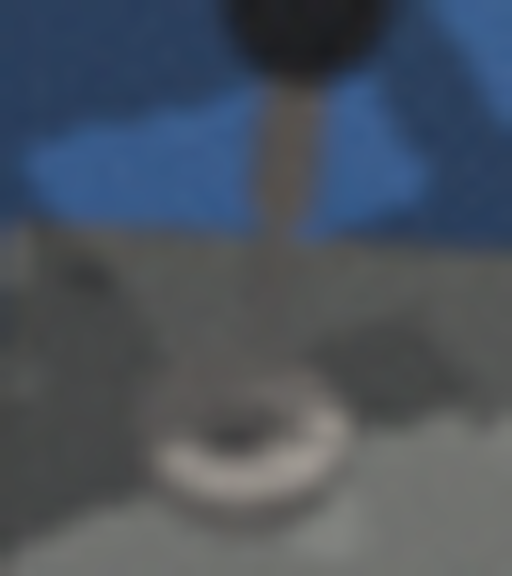

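The two pictures show the bit hanging straight above the boss: shaft at (287,140), tip at about (258,340), hole at (243,425), so the lateral match is within about 1 mm. The depth data put the tip about 2 mm too far in +x, so I'll make a small correction.

Emit:
jog_arm:
  targets:
    - [2.5,[0.04,0,0.1],0]
    - [2.5,[0.04,0,0.2],0]
    - [2.5,[0.04,0,0.2],0]
    - [2.5,[0.04,0,0.2],0]
    - [2.5,[0.04,0,0.2],0]

```text
time_s: 16.5
ee_pos: [0.5454, 0.1614, 0.2476]
eef_rot: [-1.577, -0.0, 1.753]
force: [-0.0, -0.3, -2.2]
grip_width: 0.0293
```

```bash
python3 -c "
from h import *
from scipy.optimize import least_squares
Q=[];K=[]
for i in range(10):
    c=cam('scene');P=cloud(c);ok=c['range_z']>0
    Q.append(P[(np.hypot(P[...,0]-.54,P[...,1]-.158)<.03)&(P[...,2]>.088)&(P[...,2]<.222)&ok])
    K.append(P[(np.hypot(P[...,0]-.562,P[...,1]-.259)<.035)&(P[...,2]>.080)&(P[...,2]<.093)&ok])
q=np.vstack(Q);o=ctrl.get_obs();print(o['time_s'],o['ee_pos'],o['force'].round(1),np.abs(o['joint_vel']).max())
def fit(z0,z1,r):
    p=q[(q[:,2]>z0)&(q[:,2]<z1)]-[.54,.158,.2]
    def f(a):
        d=np.array([a[2],a[3],1]);d/=np.linalg.norm(d)
        return np.linalg.norm(np.cross(p-[a[0],a[1],0],d),axis=1)-a[4]
    a=least_squares(f,[0,0,0,0,r],loss='soft_l1',f_scale=.002).x
    print(len(p),'tilt',np.degrees(a[2:4]).round(1),'r',a[4].round(4),'at tip',(a[:2]+a[2:4]*(.097-.2)+[.54,.158]).round(4))
fit(.182,.222,.015);fit(.11,.165,.004)
p=q[q[:,2]<.115];print('tip surf',p.mean(0).round(4),np.sort(p[:,2])[:5])
print('knob',cv2.minAreaRect((np.vstack(K)[:,:2]*1e3).astype(np.float32)))
"
```

```text
17.0 [0.54538688 0.1613957  0.24754175] [ 0.5 -0.2 -2. ] 0.0012338097690597078
1169 tilt [-0.8 -0. ] r 0.0145 at tip [0.5386 0.1578]
441 tilt [3.1 0.6] r 0.0046 at tip [0.5373 0.1568]
tip surf [0.5405 0.1571 0.1075] [0.09664195 0.09722181 0.09809965 0.09867823 0.09891242]
knob ((563.0614013671875, 256.906494140625), (12.612619400024414, 49.687747955322266), 74.94364166259766)
```

```bash
python3 -c "
from h import *
print(ctrl.hand_in());print(ctrl.get_obs()['time_s'])"
```

```text
the job is handed in; nothing more can be done
None
the job is handed in; nothing more can be done
```

I turned the zero knob about 0.78 rad clockwise so the pointer stands on the zero mark, then let go. After that I drew the torque driver out of its sleeve and turned it upright by swinging it in the jaws, with its shaft against the sleeve's lip. The job was handed in at about 17 s, with the arm holding the driver still over the socket.

Last checks:
- **Knob:** the bar measured 1 to 2° from the tester's −14° axis. The gripper held it at −14.0° before release. In both camera views the pointer stands on the thick mark.
- **Driver tilt:** the handle fit gave about 0.8° from vertical. The shaft fit, which is noisier, disagreed and gave about 3° the other way.
- **Tip position:** the tip is at (0.537 to 0.539, 0.157 to 0.158) m and the socket at (0.539, 0.157) m, both from the scene camera. That puts it within about 2 mm of centre.
- **Tip height:** the tip is at z ≈ 0.097 m, about 30 mm above the socket face. The only steady force is the driver's weight, about 2 N.
- **Camera disagreement:** the two cameras differ by about 5 mm in absolute position. I therefore placed the tip relative to the socket within the scene camera alone.
- **Not checked:** I did not re-measure the other objects on the bench at the end. No contact force suggested any was touched, apart from the driver's light push on the fixed stand's sleeve.
- **Stray moves:** I sent one unneeded small move near the knob before gripping it. A wrong-direction move after releasing the knob also took the empty gripper out past the tester. Neither showed any contact.

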